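# Throttle the dry air and thread a rod handle out of the drying case

## Task

Turn the lever of the brass air valve to half open, 45 degrees from the pipe, then take the cork fishing-rod handle out of the drying case: it is longer than the opening in the top, so tilt it and draw it up through the opening diagonally, without forcing it against the case. Finish while still holding it in the gripper, motionless, the whole of it about a hand's width or more above the case, and leave the valve half open and the other things on the bench where they are.

Things in the scene. Friction and masses are not known exactly. Their poses are not given: they have to be found in the camera images.
- case: Fixed plywood drying case 300 x 160 mm, 88 mm tall, with an aluminium top. Origin on the bench under the case's centre; x along its 300 mm length towards the air valve, y towards the long side that faces the robot, z up. Inside it runs from x = -144 to +144 and y = -74 to +74 mm, floor 6 mm above the bench; apart from the battens and the handle it is empty.
- opening_center (a point): Centre of the only opening, at the upper face of the case's top (88 mm up; the plate is 4 mm thick, underside at 84 mm). The opening is 165 mm along case x (from x = -90 to +75 mm) and 130 mm along y (-65 to +65).
- opening_valve_edge (a point): Middle of the opening's edge nearest the valve, at case x = +75, y = 0, z = 88 mm. From here the top overhangs 69 mm of room inside, at the other end of the case only 54 mm.
- battens (a point): Middle of the pair of thin upright wooden battens nearer the valve, at their top, 45 mm up (case x = +30 to +45 mm). A like pair stands at case x = -85 to -70 mm. Each pair is 18 mm wide over both (case y = -9 to +9 mm) with a 12 mm gap; the handle rests in the two gaps.
- handle: Loose fishing-rod handle, cork with a wood and aluminium reel seat: a straight round rod 220 mm long, 24 mm thick, rounded ends, 0.08 to 0.15 kg, balanced near its middle. Origin at its middle on its axis, x along it towards the reel seat. Starts level on the battens, axis 55.4 mm up, on case y = 0, middle at case x = -25 to +5 mm, reel seat towards the valve, both ends under the top.
- handle_cork_end (a point): centre of the cork end of the handle, on the axis, 110 mm from its middle (the -x end)
- handle_seat_end (a point): centre of the reel-seat end of the handle, on the axis, 110 mm from its middle (the +x end)
- valve (a joint): Angle (rad) of the ball valve's lever about a vertical axis: 0 = along the pipe, pointing away from the case (fully open); grows counter-clockwise seen from above (lever swings towards the robot); stop at 1.571 (across the pipe, shut). Starts between 0 and 0.45. Friction (about 0.12 N m) holds it where it is left.
- pipe_end (a point): Elbow of the 18 mm brass pipe. The pipe leaves the case's +x end at y = 0, 36 mm above the bench, runs 100 mm straight along case x under the valve lever to this point (case x = 250 mm) and goes down into the bench.
- valve_axis (a point): point on the lever's turning axis at the lever's mid-height, at x = 215, y = 0, z = 77 mm in the case's frame
- valve_tip (a point): free end of the lever at mid-height, 85 mm from the axis. The steel lever is a straight bar 12 mm wide, 18 mm tall, its top 86 mm above the bench, with free space below it down to 45 mm (pipe).
- spool: Bystander: thread spool, white flanges 46 mm across, 48 mm tall, upright, in front of the case; origin under its centre.
- varnish: Bystander: amber jar 44 mm across, 75 mm tall, behind the valve; origin under its centre.
- reel: Bystander: dark flat fishing reel 80 mm across, 28 mm high (40 mm over its small knob), lying behind the case; origin under its centre.
- bodkin: Bystander: screwdriver-like hand tool with a wooden handle, 150 mm long, lying in front of the case; origin under its middle.
- cup: Bystander: white cup 64 mm across, 60 mm tall, behind the case; origin under its centre.
- cork_ring: Bystander: cork ring 34 mm across, 13 mm high, lying in front of the case near the valve; origin under its centre.
There are look-alikes about, which are no part of the job. Leave any orange look-alike of the handle alone.

How it is judged (in metres and radians):
On the way, in this order (a step that is already met when the one before it is completed fails the run):
1. the valve lever stands half open, 45 degrees (within 8 degrees) (value of joint valve between 0.645 and 0.925 rad), for 0.3 s.
2. the handle sticks diagonally through the opening: one end above the top, the other still below it (((height (world z) of handle_cork_end above 0.105 m and height (world z) of handle_seat_end below 0.08 m) or (height (world z) of handle_seat_end above 0.105 m and height (world z) of handle_cork_end below 0.08 m))), for 0.1 s.
At the end, for the whole second after the job is handed in: The gripper holds the handle still, both ends of its axis more than 140 mm above the bench (over 50 mm above the case's top), touching the case nowhere; the valve lever stands at 45 degrees within 8 degrees (all of step 1 and height (world z) of each of handle_cork_end, handle_seat_end above 0.14 m and contact force between the fingers and handle above 2 N and contact force between handle and case below 0.3 N and linear speed of handle below 0.03 m/s); the arm keeps its last pose, push and grip.
It fails at once if the handle is forced against the case (over 40 N) (contact force between handle and case above 40 N).
It fails at once if one of the loose bystanders is moved by more than 4 cm (distance of any of spool, varnish, reel, bodkin, cup, cork_ring from where it was at the start of the episode above 0.04 m).
It also fails if it takes over 48 s, if anything falls off the work surface, if the arm or the gripper's body presses on something with over 40 N, if the wrist force passes 120 N, or if a joint passes its speed limit or range.

## Robot

A 6-joint arm with a two-finger parallel gripper is mounted at the origin on the work surface. World frame = base frame: x ahead of the robot, y to its left, z up, the work surface at z = 0. Lengths are in mm, angles in rad, forces in N, time in s.
With the tool pointing down it reaches from about 275 to 750 mm from the base axis. Payload 10.2 kg.
Tool frame: the origin (TCP) lies at the very end of the fingers, on their centre line; the grasp point (between the pads) lies 19 mm behind it; z points along the fingers, y is the line along which they close (so a half turn about z gives the same grasp; the last joint's range is limited). The gripper opens to 85 mm and grips with 20 to 120 N. Pads are 22 mm wide; open, the fingers measure 114 mm over their backs; the gripper's body (76 mm by 85 mm) begins 54 mm behind the grasp point. The pads swing forward as they close: fully open they stand 13 mm farther back than shut.
Start: joints at [0.956, 0.313, 1.498, -0, 1.331, -0.223], TCP at [200.486, 485.218, 231.294] pointing down, gripper open.
Joint ranges: [-2.94, 2.94], [-0.97, 2.17], [0.19, 2.56], [-1.23, 4.37], [0.02, 3.11], [-2.88, 2.88]. Speed limits (rad/s): [2.39, 2.39, 3.01, 3.14, 3.14, 3.14].

## Interface

Orientations are given as a unit quaternion [w, x, y, z].
In Python, from rig import * gives the robot as it stands. The module is installed in compiled form; this text tells all that it offers.
- The arm moves only by the shell command python3 -m crank 'ROWS' [FORCE]. ROWS is JSON, a list that holds one entry, the list of rows, each a list of 7 numbers: the shift along the tool's x, y, z in units of 25 mm (1.0 is 25 mm), then the turn, a rotation vector about the tool's x, y, z in units of 8 degrees (1.0 is 8 degrees), then the finger opening in mm, from 0 to 85.4. A call has exactly 8 rows; each row shifts and turns the commanded pose from where the row before left it, along the tool's axes as they then stand; what a row does not reach is not made up. A row lasts 1/10 s, in which the tool goes at most 50 mm and 8.59 degrees, less where a joint would pass 70% of its speed; a pose out of reach is approached as far as the arm can. A call is refused whole if a number of a shift passes 1 or a number of a turn 1, either way. A call with a gripper value outside its range is refused whole. The fingers move at their own pace and stop on an object; FORCE is the grip in N (left out, the last holds). Time passes only in rows, so rows that do not move let the fingers close, or fill a call up. It gives the time, the measured TCP pose, the force, the opening and the grip force at its end, in the units of the state.
- sense(): the state, without advancing time (a new reading comes with each control period).
- capture(name): name is "side" or "top" or "wrist"; returns the picture (400x640x3 uint8, blue, green, red); there is no depth.
- camera_model(name): a dict with "fx", "fy", "cx", "cy" (pixels), "world_from_camera" (4x4, takes a point from camera to world coordinates); the wrist camera has in their place "T_tool_cam" (4x4, takes a point from camera to tool coordinates, whose origin is the TCP and whose axes are the flange's). Camera axes: x right, y up, looking along -z (the intrinsics and any distortion apply to the point x, -y, -z); pixel columns grow to the right and rows downward; lengths in mm; the calibration is good to about 2 mm. A picture is of the moment at which its call begins: read the wrist's pose just before it. camera_model takes no time and is no camera call.
- finish_job(): hands the job in; it is judged then, once.
The state is a dict: "time_s": time; "joints": joint angles; "dq": joint speeds; "tau": joint torques, N m; "eef_pos": TCP position; "ee_rot": TCP orientation; "force": force on the tool from outside, world axes, zero at the start; "wrist_torque": the same for the moment, N m; "grip_width": opening from 0.0 (shut) to 1.0 (fully open); "grip_force": force on a finger pad.
Only numpy, scipy, OpenCV 4.12 (cv2) and the standard library are available. Lean on these libraries where they do the work, as an engineer would, in place of code of your own. Each camera call takes 0.05 s, during which the arm holds its last target. There are 200 camera calls.

## Working session

There is one attempt and no reset: what is moved stays moved. The work goes in short steps, Python scripts to look and compute and a shell command to move; the robot and the scene stay as the last step left them, time stands still between calls to the robot, and variables do not carry over. Pictures are saved under pics/ and viewed, at most 10 in all, crops included, and the job is handed in when it is done.

```bash
mkdir -p pics
cat > h.py <<'E'
from rig import *
import numpy as np, cv2
from scipy.spatial.transform import Rotation as R
def cam(name,st=None):
    m=camera_model(name)
    if name=="wrist":
        q=st["ee_rot"];T=np.eye(4);T[:3,:3]=R.from_quat([q[1],q[2],q[3],q[0]]).as_matrix();T[:3,3]=st["eef_pos"]
        W=T@np.array(m["T_tool_cam"])
    else: W=np.array(m["world_from_camera"])
    return m,W
def ray(m,W,u,v):
    d=np.array([(u-m["cx"])/m["fx"],-(v-m["cy"])/m["fy"],-1.])
    return W[:3,3],W[:3,:3]@d
def onz(mw,u,v,z):
    o,d=ray(*mw,u,v); return o+d*(z-o[2])/d[2]
def proj(mw,p):
    m,W=mw; c=np.linalg.inv(W)@np.r_[p,1]
    return np.array([m["cx"]+m["fx"]*c[0]/-c[2], m["cy"]-m["fy"]*c[1]/-c[2]])
E
python3 - <<'E'
from h import *
print(sense())
for n in("top","side"):
    cv2.imwrite(f"pics/{n}0.png",capture(n)); print(n,camera_model(n))
print(camera_model("wrist"))
E
```

```text
{'time_s': 0.0, 'joints': array([ 9.55596468e-01,  3.13459419e-01,  1.49844207e+00, -4.35570946e-06,
        1.33102207e+00, -2.23408271e-01]), 'dq': array([-0.00010419,  0.00141798,  0.00019856,  0.00153789, -0.00162772,
        0.00093823]), 'tau': array([-1.67824113e-03, -4.12241542e+01, -2.59744263e+01, -2.41333410e-04,
        4.12415306e-03,  1.50354174e-05]), 'eef_pos': array([200.3283975 , 484.99078794, 230.72838802]), 'ee_rot': array([-2.68989936e-04,  1.94644722e-01,  9.80873585e-01, -6.08666312e-04]), 'force': array([ 1.11820724, -0.37594028,  0.09416476]), 'wrist_torque': array([ 0.02237527,  0.06809244, -0.04958342]), 'grip_force': 0.0, 'grip_width': 0.9986081648568034}
top {'fx': 447.2006412728194, 'fy': 447.2006412728194, 'cx': 313.79913615192544, 'cy': 204.40064432939542, 'world_from_camera': array([[ 2.42701022e-02,  9.81909734e-01, -1.87787742e-01,
         2.85525513e+02],
       [-9.99691538e-01,  2.28471796e-02, -9.73837652e-03,
        -5.95948120e+01],
       [-5.27178644e-03,  1.87966168e-01,  9.82161355e-01,
         1.14919692e+03],
       [ 0.00000000e+00, 
[... 289 characters left out ...]
26110e-01,  5.95079742e-01, -7.94440559e-01,
        -1.00573981e+03],
       [ 1.31076123e-02,  8.01254384e-01,  5.98180242e-01,
         8.19199435e+02],
       [ 0.00000000e+00,  0.00000000e+00,  0.00000000e+00,
         1.00000000e+00]])}
{'fx': 302.1128010737494, 'fy': 302.1128010737494, 'cx': 320.4963979631854, 'cy': 197.02983018535085, 'T_tool_cam': array([[-1.47916603e-04,  9.53101297e-01,  3.02651442e-01,
         7.78696499e+01],
       [ 9.99999989e-01,  1.36129419e-04,  6.00409351e-05,
        -5.39275938e-02],
       [ 1.60253281e-05,  3.02651447e-01, -9.53101307e-01,
        -1.43086708e+02],
       [ 0.00000000e+00,  0.00000000e+00,  0.00000000e+00,
         1.00000000e+00]])}
```

View pics/top0.png

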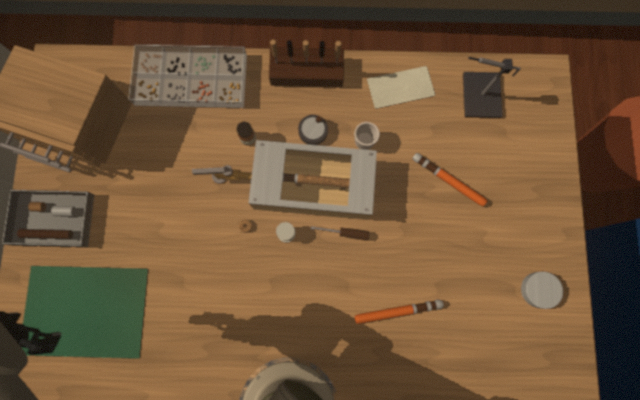

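View pics/side0.png

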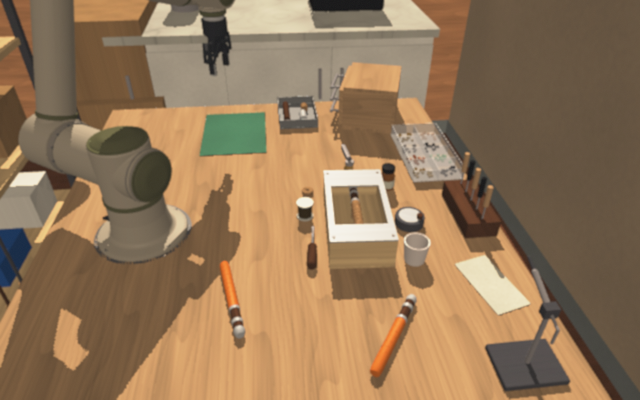

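The top view shows the case at about (250..376, 142..214), valve lever at (212,172) to its left, and the handle inside the opening at (285..348, 180). The reel seat is dark, at the left. There are three look-alikes: the cork-coloured handle in the case at (318,181), and orange rods at (450,180) and (400,312). Only the first fits: cork, in the case, seat towards the valve. I'll confirm it in an enlarged crop.

Run:
```python
from h import *
im=cv2.imread("pics/top0.png")
c=cv2.resize(im[110:245,190:390],None,fx=4,fy=4,interpolation=cv2.INTER_CUBIC)
cv2.imwrite("pics/crop1.png",c)
hsv=cv2.cvtColor(im,cv2.COLOR_BGR2HSV)
m=((hsv[...,1]<60)&(hsv[...,2]>90)).astype(np.uint8); m[:, :235]=0;m[:130]=0;m[225:]=0;m[:,385:]=0
cs,_=cv2.findContours(m,cv2.RETR_CCOMP,cv2.CHAIN_APPROX_NONE)
for k in sorted(cs,key=cv2.contourArea)[-4:]:
    r=cv2.minAreaRect(k);print(cv2.contourArea(k),r, [onz(cam("top"),u,v,88).round(1)[:2] for u,v in cv2.boxPoints(r)])
```

```text
3.5 ((295.5, 178.0), (6.0, 1.0), 90.0) [array([560.6,  -1.3]), array([560.7,  -3.7]), array([545.6,  -4.2]), array([545.5,  -1.8])]
151.5 ((312.5, 134.5), (9.0, 23.0), 90.0) [array([676.7, -12.5]), array([678. , -69.9]), array([654.5, -70.4]), array([653.2, -13.2])]
3653.5 ((316.0972595214844, 177.24974060058594), (71.15857696533203, 54.36006546020508), 5.290081024169922) [array([494.7,  37.4]), array([631.7,  30.3]), array([ 618.7, -145.3]), array([ 482.6, -134.2])]
7501.0 ((312.90576171875, 176.47418212890625), (122.72172546386719, 64.19210052490234), 5.013113975524902) [array([488. , 107.8]), array([650.2, 102.2]), array([ 629.3, -201.5]), array([ 468.6, -187.7])]
```

View pics/crop1.png

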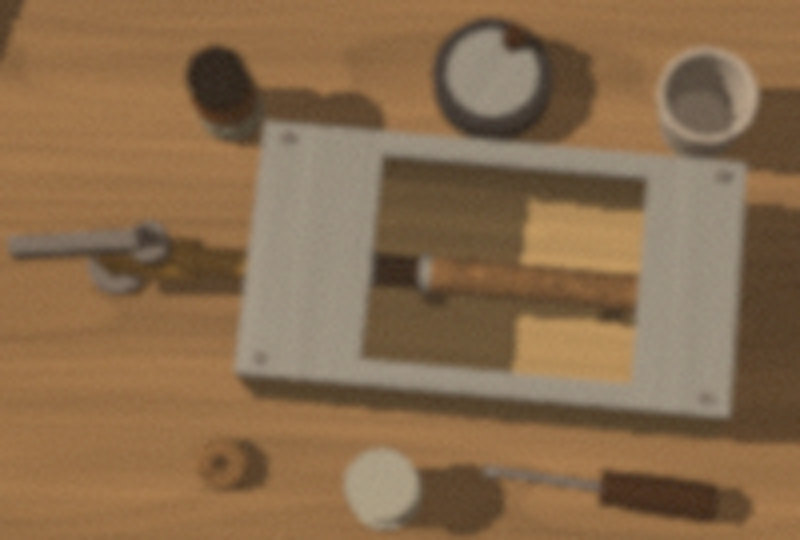

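The crop confirms the cork handle with the dark seat at its valve end, lying in the case. The plate corners and opening corners are clear, and the lever runs from about (150,238) to (10,246).

```bash
cat >> h.py <<'E'
def px(x,y): return 190+(x+.5)/4-.5, 110+(y+.5)/4-.5
E
python3 - <<'E'
from h import *
T=cam("top"); S=cam("side")
crop=[(265,121),(747,162),(731,416),(237,374),(384,156),(647,180),(632,381),(361,357)]
loc=np.array([(150,-80),(-150,-80),(-150,80),(150,80),(75,-65),(-90,-65),(-90,65),(75,65)],float)
w=np.array([onz(T,*px(*c),88)[:2] for c in crop])
lc=loc-loc.mean(0);wc=w-w.mean(0)
a=np.arctan2((lc[:,0]*wc[:,1]-lc[:,1]*wc[:,0]).sum(),(lc*wc).sum())
Rm=np.array([[np.cos(a),-np.sin(a)],[np.sin(a),np.cos(a)]])
t=w.mean(0)-Rm@loc.mean(0)
print("yaw",a,np.degrees(a),"t",t,"res",(w-(loc@Rm.T+t)).round(1).tolist())
f=lambda p:(Rm.T@(np.array(p)[:2]-t)).round(1)
print("lever axis,tip", f(onz(T,*px(150,238),86)), f(onz(T,*px(10,246),86)))
print("handle cork/seat join", f(onz(T,*px(428,275),62)))
for n,p,z in[("jar",(218,80),75),("reel",(492,75),28),("cup",(708,95),60),("spool",(382,487),48),("ring",(224,463),13)]:
    q=onz(T,*px(*p),z); print(n,q.round(0),f(q))
for l in [(150,80),(-150,80),(75,0),(215,0)]:
    print(l,proj(S,np.r_[Rm@np.array(l)+t,88]).round(1))
E
```

```text
yaw 1.505870915895397 86.280047972306 t [558.52356919 -45.74560818] res [[0.3, 0.1], [-0.1, 0.2], [0.2, -0.2], [-0.5, -1.1], [-0.9, -0.8], [-2.0, 1.0], [1.3, 0.6], [1.6, 0.1]]
lever axis,tip [2.125e+02 1.000e-01] [297.7  12.7]
handle cork/seat join [41.5  2.5]
jar [679. 132.  75.] [ 185.1 -109. ]
reel [704. -40.  28.] [  14.7 -144.8]
cup [ 682. -179.   60.] [-125.3 -131.6]
spool [426.  21.  48.] [ 57.8 136.2]
ring [444. 125.  13.] [163.2 125.5]
(150, 80) [322.7 170.5]
(-150, 80) [329.4 241.5]
(75, 0) [353.8 185.1]
(215, 0) [348.8 157.8]
```

Run:
```python
from h import *
im=cv2.imread("pics/side0.png")
c=im[140:240,310:410]
c=cv2.resize(c,None,fx=6,fy=6,interpolation=cv2.INTER_CUBIC)
c=cv2.convertScaleAbs(c,alpha=1.6)
cv2.imwrite("pics/crop2.png",c)
```

```text
(no output)
```

View pics/crop2.png

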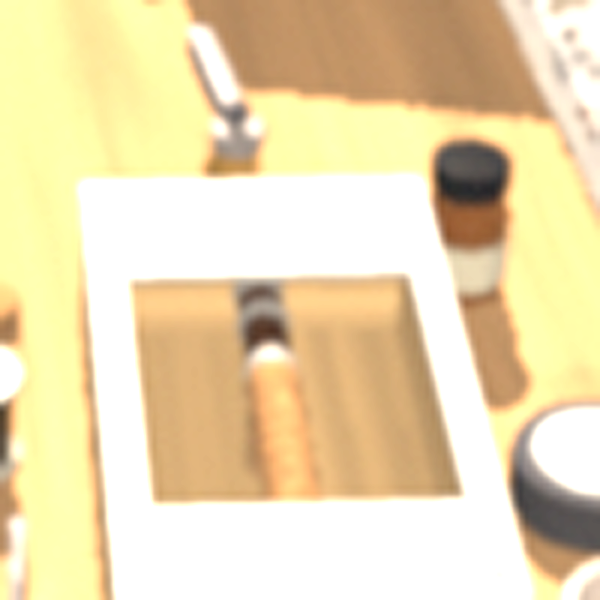

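The side crop shows the seat end running under the valve-side edge, with bands at y≈355 and y≈308. The end itself is hidden, so I'll work out the middle from the band positions, comparing with an orange look-alike of the same make.

Run:
```python
from h import *
a=1.50587;t=np.array([558.5,-45.7]);c,s=np.cos(a),np.sin(a);Rm=np.array([[c,-s],[s,c]])
S=cam("side");T=cam("top")
for y in (285,308,330,345,355,365):
    p=onz(S,310+(268+.5)/6-.5,140+(y+.5)/6-.5,66);print(y,(Rm.T@(p[:2]-t)).round(1))
im=cv2.imread("pics/top0.png")
p=np.array([356,319.]);q=np.array([444,303.])
for k in np.arange(-3,93,2):
    uv=p+(q-p)*k/88; w=onz(T,*uv,14)
    print(k,w[:2].round(0),cv2.getRectSubPix(im,(1,1),tuple(map(float,uv)))[0,0],end=" | ")
```

```text
285 [96.8 -4.7]
308 [78.7 -2.8]
330 [61.7 -1. ]
345 [50.3  0.2]
355 [42.8  0.9]
365 [35.4  1.7]
-3 [ 216. -152.] [43 67 93] | -1 [ 217. -157.] [ 36  79 154] | 1 [ 218. -162.] [ 37  91 193] | 3 [ 219. -167.] [ 37  90 186] | 5 [ 220. -172.] [ 38  89 184] | 7 [ 221. -176.] [ 39  90 184] | 9 [ 222. -181.] [ 39  90 185] | 11 [ 223. -186.] [ 30  86 180] | 13 [ 224. -191.] [ 36  88 180] | 15 [ 225. -196.] [ 37  89 184] | 17 [ 226. -201.] [ 36  88 184] | 19 [ 227. -206.] [ 36  89 184] | 21 [ 228. -211.] [ 37  89 184] | 23 [ 229. -216.] [ 38  89 185] | 25 [ 230. -221.] [ 37  89 184] | 27 [ 231. -226.] [ 39  91 186] | 29 [ 232. -231.] [ 37  89 186] | 31 [ 233. -236.] [ 33  87 182] | 33 [ 234. -240.] [ 38  90 184] | 35 [ 235. -245.] [ 38  88 184] | 37 [ 236. -250.] [ 36  88 182] | 39 [ 237. -255.] [ 35  87 182] | 41 [ 238. -260.] [ 37  88 183] | 43 [ 239. -265.] [ 36  87 182] | 45 [ 240. -270.] [ 37  87 184] | 47 [ 241. -275.] [ 34  85 182] | 49 [ 242. -280.] [ 38  90 184] | 51 [ 243. -285.] [ 36  87 181] | 53 [ 244. -290.] [ 37  89 181] | 55 [ 245. -295.] [ 36  86 181] | 57 [ 246. -300.] [ 77 102 152] | 59 [ 247. -305.] [110 124 139] | 61 [ 248. -310.] [50 66 88] | 63 [ 249. -315.] [30 49 76] | 65 [ 250. -320.] [29 47 75] | 67 [ 251. -325.] [30 47 75] | 69 [ 252. -330.] [28 46 74] | 71 [ 253. -334.] [ 78  95 111] | 73 [ 254. -339.] [119 135 147] | 75 [ 255. -344.] [ 74  88 106] | 77 [ 256. -349.] [29 47 75] | 79 [ 257. -354.] [52 68 91] | 81 [ 258. -359.] [114 130 144] | 83 [ 259. -364.] [120 135 146] | 85 [ 260. -369.] [104 119 128] | 87 [ 261. -374.] [ 67  86 102] | 89 [ 262. -379.] [46 69 94] | 91 [ 263. -384.] [43 69 95] |
```

```bash
cat >> h.py <<'E'
A=1.50587;t0=np.array([558.5,-45.7]);Rc=np.array([[np.cos(A),-np.sin(A),0],[np.sin(A),np.cos(A),0],[0,0,1]])
def c2w(p): return Rc@np.array(p,float)+np.r_[t0,0]
def w2c(p): return Rc.T@(np.array(p)-np.r_[t0,0])
def Rt(st):
    q=st["ee_rot"]; return R.from_quat([q[1],q[2],q[3],q[0]]).as_matrix()
def need(tcp_case, xdir_case, up_case):
    """tool: z=-up, x=xdir; prints rows units needed (shift in present axes, turn)"""
    st=sense(); M=Rt(st)
    z=-np.array(up_case,float);x=np.array(xdir_case,float);x/=np.linalg.norm(x);y=np.cross(z,x)
    G=Rc@np.c_[x,y,z]
    d=M.T@(c2w(tcp_case)-st["eef_pos"]); r=R.from_matrix(M.T@G).as_rotvec(degrees=True)
    print("t",round(st["time_s"],2),"tcp case",w2c(st["eef_pos"]).round(1),"tool x in case",(Rc.T@M)[:,0].round(3),"z",(Rc.T@M)[:,2].round(3))
    print("target world",c2w(tcp_case).round(1),"shift units",(d/25).round(2),"| in target axes",(G.T@(c2w(tcp_case)-st["eef_pos"])/25).round(2),"turn units",(r/8).round(2))
    print("force",st["force"].round(1),"grip",st["grip_width"].round(3),st["grip_force"],"q",st["joints"].round(2))
E
python3 - <<'E'
from h import *
th=.147
need([215+65*np.cos(th),65*np.sin(th),120],[np.cos(th),np.sin(th),0],[0,0,1])
E
```

```text
t 0.1 tcp case [506.4 391.8 230.8] tool x in case [0.321 0.947 0.   ] z [-0.001  0.001 -1.   ]
target world [567.1 233.6 120. ] shift units [-17.4   -3.69   4.43] | in target axes [-11.23  13.8    4.43] turn units [-0.01  0.    7.86]Traceback (most recent call last):
  File "<stdin>", line 3, in <module>
  File "h.py", line 33, in need
    print("force",st["force"].round(1),"grip",st["grip_width"].round(3),st["grip_force"],"q",st["joints"].round(2))
                                              ^^^^^^^^^^^^^^^^^^^^^^
AttributeError: 'float' object has no attribute 'round'
```

```bash
sed -i 's/st\["grip_width"\].round(3)/st["grip_width"]/' h.py
python3 -m crank '[[[-1,-0.22,0.25,0,0,0,45],[-1,-0.22,0.25,0,0,0,45],[-1,-0.22,0.25,0,0,0,45],[-1,-0.22,0.25,0,0,0,45],[-1,-0.22,0.25,0,0,0,45],[-1,-0.22,0.25,0,0,0,45],[-1,-0.22,0.25,0,0,0,45],[-1,-0.22,0.25,0,0,0,45]]]' 60
python3 -m crank '[[[-1,-0.22,0.25,0,0,0,45],[-1,-0.22,0.25,0,0,0,45],[-1,-0.22,0.25,0,0,0,45],[-1,-0.22,0.25,0,0,0,45],[-1,-0.22,0.25,0,0,0,45],[-1,-0.22,0.25,0,0,0,45],[-1,-0.22,0.25,0,0,0,45],[-1,-0.22,0.25,0,0,0,45]]]'
python3 -m crank '[[[0,0,0,0,0,0.98,45],[0,0,0,0,0,0.98,45],[0,0,0,0,0,0.98,45],[0,0,0,0,0,0.98,45],[0,0,0,0,0,0.98,45],[0,0,0,0,0,0.98,45],[0,0,0,0,0,0.98,45],[0,0,0,0,0,0.98,45]]]'
python3 - <<'E'
from h import *
th=.147
need([215+65*np.cos(th),65*np.sin(th),120],[np.cos(th),np.sin(th),0],[0,0,1])
st=sense(); im=capture("wrist"); m=cam("wrist",st)
for n,p in(("axis",[215,0,86]),("tip",[215+85*np.cos(th),85*np.sin(th),86]),("edge1",[75,-65,88]),("edge2",[75,65,88])):
    uv=proj(m,c2w(p)); print(n,uv.round(1)); cv2.circle(im,tuple(int(v) for v in uv),3,(0,0,255),1)
cv2.imwrite("pics/w1.png",im)
E
```

```text
time_s: 0.9
eef_pos: [369.2, 367.4, 180.8]
ee_rot: [-0.0, 0.195, 0.981, -0.0]
force: [-0.6, 1.2, -0.9]
grip_width: 0.529
grip_force: 0.0
time_s: 1.7
eef_pos: [537.2, 250.4, 130.6]
ee_rot: [-0.0, 0.195, 0.981, -0.0]
force: [-0.2, 0.8, -0.2]
grip_width: 0.528
grip_force: 0.0
time_s: 2.5
eef_pos: [536.4, 251.1, 130.9]
ee_rot: [-0.0, 0.679, 0.734, -0.0]
force: [0.2, 0.2, -0.5]
grip_width: 0.527
grip_force: 0.0
t 2.5 tcp case [294.7  41.3 130.9] tool x in case [ 0.99   0.143 -0.   ] z [-0.     0.001 -1.   ]
target world [567.1 233.6 120. ] shift units [-0.79  1.17  0.43] | in target axes [-0.8   1.17  0.44] turn units [-0.01  0.   -0.02]
force [ 0.2  0.2 -0.5] grip 0.5274915990549445 0.0 q [ 0.24  0.55  1.42 -0.    1.18  0.16]
axis [360.  326.5]
tip [364.6 222.2]
edge1 [403.1 463.6]
edge2 [258.6 448.8]
```

View pics/w1.png

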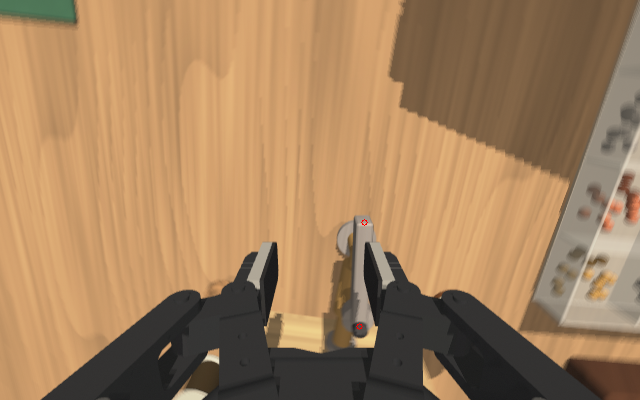

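The wrist view shows the projected axis at (360,327) and tip at (365,222) lying on the lever, so the calibration and angle hold.

```bash
python3 -m crank '[[[-0.4,0.58,0,0,0,0,45],[-0.4,0.59,0,0,0,0,45],[0,0,0.9,0,0,0,45],[0,0,1,0,0,0,45],[0,0,0.94,0,0,0,45],[0,0,0,0,0,0,0],[0,0,0,0,0,0,0],[0,0,0,0,0,0,0]]]' 40
python3 - <<'E'
from h import *
th=.147
need([215+65*np.cos(th),65*np.sin(th),60],[np.cos(th),np.sin(th),0],[0,0,1])
E
```

```text
time_s: 3.35
eef_pos: [567.8, 233.8, 61.4]
ee_rot: [0.0, 0.676, 0.737, 0.001]
force: [-0.0, 0.7, -2.5]
grip_width: 0.131
grip_force: 43.1
t 3.35 tcp case [279.5   8.9  61.4] tool x in case [0.989 0.15  0.   ] z [ 0.    -0.001 -1.   ]
target world [567.1 233.6  60. ] shift units [-0.   -0.03  0.06] | in target axes [-0.   -0.03  0.06] turn units [ 0.01 -0.    0.02]
force [-0.   0.7 -2.5] grip 0.13060727157013952 43.0842000246048 q [ 0.2   0.67  1.4  -0.    1.06  0.11]
```

```bash
python3 -m crank '[[[-0.008,-0.207,0,0,0,-0.57,0],[-0.008,-0.207,0,0,0,-0.57,0],[-0.008,-0.207,0,0,0,-0.57,0],[-0.008,-0.207,0,0,0,-0.57,0],[-0.008,-0.207,0,0,0,-0.57,0],[-0.008,-0.207,0,0,0,-0.57,0],[-0.008,-0.207,0,0,0,-0.57,0],[-0.008,-0.207,0,0,0,-0.57,0]]]'
python3 - <<'E'
from h import *
th=.785
need([215+65*np.cos(th),65*np.sin(th),60],[np.cos(th),np.sin(th),0],[0,0,1])
p=w2c(sense()["eef_pos"]); print(np.arctan2(p[1],p[0]-215),np.hypot(p[1],p[0]-215))
E
```

```text
time_s: 4.15
eef_pos: [530.0, 217.8, 61.4]
ee_rot: [0.0, 0.411, 0.912, 0.0]
force: [-0.2, -1.0, -1.8]
grip_width: 0.128
grip_force: 43.3
t 4.15 tcp case [261.1  45.5  61.4] tool x in case [ 0.704  0.71  -0.001] z [ 0.    -0.001 -1.   ]
target world [529.6 217.7  60. ] shift units [ 0.01 -0.02  0.05] | in target axes [ 0.01 -0.02  0.06] turn units [0.01 0.   0.03]
force [-0.2 -1.  -1.8] grip 0.12753243862982103 43.2790732383728 q [ 0.19  0.6   1.54  0.    1.   -0.54]
0.779161042482645 64.80311609504238
```

```bash
python3 -m crank '[[[0,0,0,0,0,0,45],[0,0,0,0,0,0,45],[0,0,0,0,0,0,45],[0,0,0,0,0,0,45],[0,0,-0.9,0,0,0,45],[0,0,-1,0,0,0,45],[0,0,-1,0,0,0,45],[0,0,-0.8,0,0,0,45]]]'
python3 - <<'E'
from h import *
th=.785
need([-47,0,155],[1,0,0],[0,0,1])
st=sense(); im=capture("wrist"); m=cam("wrist",st)
for n,p in(("axis",[215,0,86]),("tip",[215+85*np.cos(th),85*np.sin(th),86])):
    uv=proj(m,c2w(p)); print(n,uv.round(1)); cv2.circle(im,tuple(int(v) for v in uv),3,(0,0,255),1)
cv2.imwrite("pics/w2.png",im)
E
```

```text
time_s: 4.95
eef_pos: [530.2, 217.9, 154.4]
ee_rot: [0.001, 0.412, 0.911, 0.0]
force: [0.2, 0.6, -0.4]
grip_width: 0.523
grip_force: 0.0
t 4.95 tcp case [261.2  45.3 154.4] tool x in case [ 0.707  0.707 -0.001] z [ 0.    -0.001 -1.   ]
target world [555.5 -92.6 155. ] shift units [-10.    -7.44  -0.03] | in target axes [-12.33   1.81  -0.02] turn units [0.01 0.   5.63]
force [ 0.2  0.6 -0.4] grip 0.5231680090832608 0.0 q [ 0.19  0.48  1.46 -0.    1.2  -0.53]
axis [319.9 285.6]
tip [319.9 184.3]
```

View pics/w2.png

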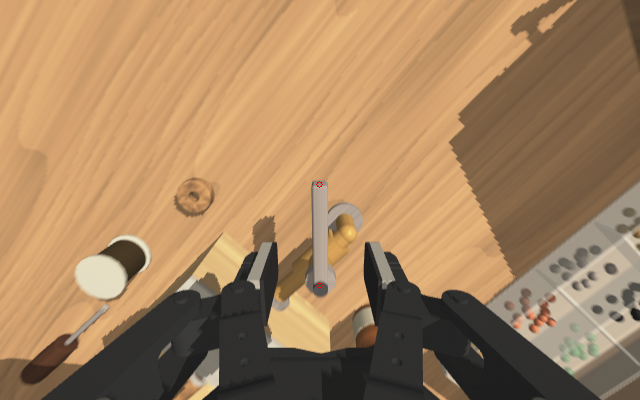

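The wrist view shows the lever from (320,286) to (320,184), exactly where 45° projects, and the bystanders are undisturbed. Next, over to the handle.

```bash
python3 -m crank '[[[-1,-0.74,0,0,0,0,45],[-1,-0.74,0,0,0,0,45],[-1,-0.74,0,0,0,0,45],[-1,-0.74,0,0,0,0,45],[-1,-0.74,0,0,0,0,45],[-1,-0.74,0,0,0,0,45],[-1,-0.74,0,0,0,0,45],[-1,-0.74,0,0,0,0,45]]]' >/dev/null
python3 -m crank '[[[-1,-0.74,0,0,0,0,45],[-1,-0.74,0,0,0,0,45],[0,0,0,0,0,0.94,45],[0,0,0,0,0,0.94,45],[0,0,0,0,0,0.94,45],[0,0,0,0,0,0.94,45],[0,0,0,0,0,0.94,45],[0,0,0,0,0,0.93,45]]]'
python3 - <<'E'
from h import *
need([-47,0,37],[1,0,0],[0,0,1])
st=sense(); im=capture("wrist"); m=cam("wrist",st)
for n,p in(("m-50+rod top",[-47,0,67]),("join",[42,0,67]),("v1",[75,-65,88]),("v2",[75,65,88])):
    uv=proj(m,c2w(p)); print(n,uv.round(1)); cv2.circle(im,tuple(int(v) for v in uv),3,(0,0,255),1)
cv2.imwrite("pics/w3.png",im)
E
```

```text
time_s: 6.6
eef_pos: [556.0, -92.1, 152.3]
ee_rot: [-0.0, 0.732, 0.682, -0.0]
force: [0.4, -0.3, -0.7]
grip_width: 0.527
grip_force: 0.0
t 6.6 tcp case [-46.5  -0.5 152.3] tool x in case [ 1.    -0.006  0.   ] z [ 0.  0. -1.]
target world [555.5 -92.6  37. ] shift units [-0.02 -0.02  4.61] | in target axes [-0.02 -0.02  4.61] turn units [-0.   -0.   -0.04]
force [ 0.4 -0.3 -0.7] grip 0.5268901801125692 0.0 q [-0.37  0.47  1.49  0.    1.19 -0.3 ]
m-50+rod top [320.4 203.7]
join [319.6  85. ]
v1 [425.8  24.9]
v2 [212.7  26.4]
```

View pics/w3.png

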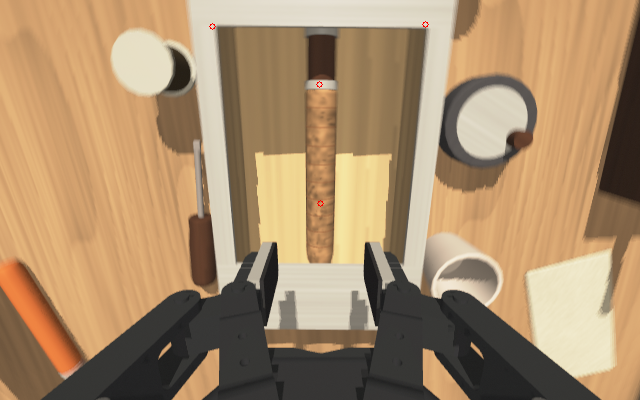

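The handle is centred between the fingers. It runs from (320,30) to (320,262), the join band projects correctly at (320,85), and the opening corners match. I'll descend and grip.

```bash
python3 -m crank '[[[0,0,0.9,0,0,0,45],[0,0,0.9,0,0,0,45],[0,0,1,0,0,0,45],[0,0,1,0,0,0,45],[0,0,0.8,0,0,0,45],[0,0,0,0,0,0,45],[0,0,0,0,0,0,0],[0,0,0,0,0,0,0]]]' 60
python3 -m crank '[[[0,0,0,0,0,0,0],[0,0,0,0,0,0,0],[0,0,-0.17,0,0,0,0],[0,0,-0.18,0,0,0,0],[0,0,0,0,0,0,0],[0,0,0,0,0,0,0],[0,0,0,0,0,0,0],[0,0,0,0,0,0,0]]]'
python3 - <<'E'
from h import *
need([-24,0,45],[1,0,0],[0,0,1])
E
```

```text
time_s: 7.45
eef_pos: [556.4, -92.4, 39.2]
ee_rot: [0.001, 0.729, 0.684, 0.0]
force: [-2.9, 0.5, 3.1]
grip_width: 0.259
grip_force: 58.6
time_s: 8.25
eef_pos: [555.9, -92.1, 46.4]
ee_rot: [-0.0, 0.73, 0.684, -0.0]
force: [-0.4, 0.6, -0.1]
grip_width: 0.259
grip_force: 58.7
t 8.25 tcp case [-46.5  -0.4  46.4] tool x in case [ 1. -0.  0.] z [ 0.  0. -1.]
target world [556.9 -69.6  45. ] shift units [ 0.9  -0.02  0.06] | in target axes [ 0.9  -0.02  0.06] turn units [-0. -0. -0.]
force [-0.4  0.6 -0.1] grip 0.25884250102357775 58.72919261455536 q [-0.37  0.6   1.58 -0.    0.96 -0.31]
```

```bash
python3 -m crank '[[[0.2,0,0,0,0,0,0],[0.2,0,0,0,0,0,0],[0.2,0,0,0,0,0,0],[0.15,0,0,0,0,0,0],[0.1,0,0,0,0,0,0],[0.05,0,0,0,0,0,0],[0,0,0,0,0,0,0],[0,0,0,0,0,0,0]]]'
python3 - <<'E'
from h import *
need([-24,0,45],[1,0,0],[0,0,1])
T=cam("top");st=sense();im=capture("wrist");m=cam("wrist",st)
a=capture("side")[140:240,310:410]
print(proj(m,c2w([65,0,75])).round(1),proj(m,c2w([75,0,88])).round(1),proj(m,c2w([-84,0,64])).round(1))
b=cv2.resize(a,(400,400),interpolation=cv2.INTER_CUBIC)
cv2.imwrite("pics/p4.png",cv2.convertScaleAbs(np.hstack([b,im[:,120:520]]),alpha=1.2))
E
```

```text
time_s: 9.05
eef_pos: [557.4, -69.8, 46.5]
ee_rot: [0.0, 0.73, 0.684, -0.0]
force: [-1.1, -0.2, -1.4]
grip_width: 0.259
grip_force: 58.7
t 9.05 tcp case [-24.1  -0.5  46.5] tool x in case [ 1. -0. -0.] z [-0.  0. -1.]
target world [556.9 -69.6  45. ] shift units [ 0.   -0.02  0.06] | in target axes [ 0.   -0.02  0.06] turn units [-0.  0. -0.]
force [-1.1 -0.2 -1.4] grip 0.2588808755627224 58.72997760772705 q [-0.33  0.6   1.59 -0.    0.95 -0.27]
[319.6  66.9] [319.3  26. ] [320.  371.1]
```

View pics/p4.png

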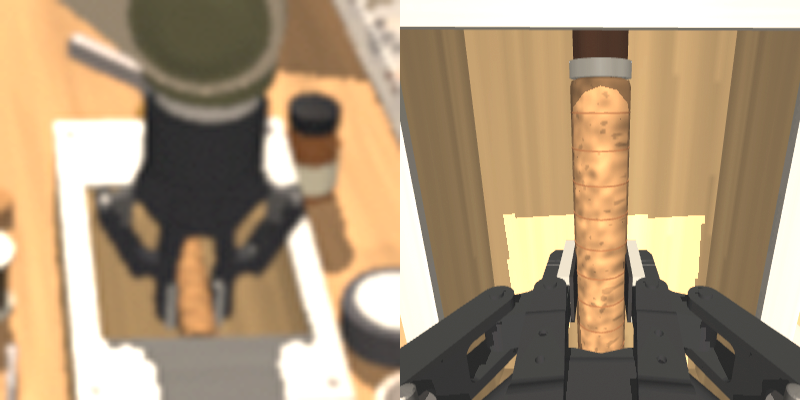

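The left half (side view) shows the cork end just inside the near opening edge at (195,333). The right half (wrist) shows the join band at (600,67), where it was predicted, and there is no contact force. Next I'll tilt about a pivot near the valve edge.

```bash
python3 -m crank '[[[-0.032,0,-0.189,0,-0.4,0,0],[-0.032,0,-0.189,0,-0.4,0,0],[-0.032,0,-0.189,0,-0.4,0,0],[-0.032,0,-0.189,0,-0.4,0,0],[-0.032,0,-0.189,0,-0.4,0,0],[-0.032,0,-0.189,0,-0.4,0,0],[-0.032,0,-0.189,0,-0.4,0,0],[-0.032,0,-0.189,0,-0.4,0,0]]]'
python3 - <<'E'
from h import *
st=sense();M=Rc.T@Rt(st);p=w2c(st["eef_pos"]);g=p-16.5*M[:,2]
for s in(-60,160): print((g+s*M[:,0]).round(1))   # cork, seat ends
print(p.round(1),M[:,0].round(3),st["joints"].round(2),st["force"].round(1))
E
```

```text
time_s: 9.95
eef_pos: [557.6, -68.7, 84.9]
ee_rot: [0.152, 0.712, 0.666, -0.162]
force: [-0.3, -0.4, -1.2]
grip_width: 0.262
grip_force: 58.8
[-69.9  -0.5 125.8]
[128.3  -0.7  30.3]
[-23.   -0.6  84.9] [ 0.901 -0.001 -0.434] [-0.13  0.59  1.56 -0.53  1.02  0.22] [-0.3 -0.4 -1.2]
```

```bash
python3 -m crank '[[[-0.032,0,-0.189,0,-0.4,0,0],[-0.032,0,-0.189,0,-0.4,0,0],[0,0,0,0,0,0,0],[-0.4,0,0,0,0,0,0],[-0.6,0,0,0,0,0,0],[-0.6,0,0,0,0,0,0],[-0.6,0,0,0,0,0,0],[-0.6,0,0,0,0,0,0]]]'
cat > e.py <<'E'
from h import *
st=sense();M=Rc.T@Rt(st);p=w2c(st["eef_pos"]);g=p-16.5*M[:,2]
for s in(-60,160): print((g+s*M[:,0]).round(1))   # cork, seat ends
print(p.round(1),M[:,0].round(3),st["joints"].round(2),st["force"].round(1))
E
python3 e.py
```

```text
time_s: 10.75
eef_pos: [553.7, -126.7, 131.8]
ee_rot: [0.189, 0.702, 0.657, -0.201]
force: [0.9, -0.0, -0.7]
grip_width: 0.257
grip_force: 58.8
[-123.3   -0.4  177.6]
[63.3 -0.6 61. ]
[-81.1  -0.4 131.8] [ 0.848 -0.001 -0.53 ] [-0.19  0.54  1.55 -0.64  1.07  0.19] [ 0.9 -0.  -0.7]
```

```bash
python3 -m crank '[[[-0.7,0,0,0,0,0,0],[-0.7,0,0,0,0,0,0],[-0.4,0,-0.64,0,0,0,0],[-0.5,0,-0.8,0,0,0,0],[-0.5,0,-0.8,0,0,0,0],[-0.5,0,-0.8,0,0,0,0],[-0.4,0,-0.64,0,0,0,0],[-0.2,0,-0.3,0,0,0,0]]]' 
python3 -m crank '[[[0,0,0,0,0,0,0],[0,0,0,0,0,0,0],[0,0,0,0,0,0,0],[0,0,0,0,0,0,0],[0,0,0,0,0,0,0],[0,0,0,0,0,0,0],[0,0,0,0,0,0,0],[0,0,0,0,0,0,0]]]' 
python3 e.py
python3 - <<'E'
from h import *
a=capture("side")[60:270,240:440]; b=capture("top")[90:250,180:400]
cv2.imwrite("pics/p5.png",np.hstack([cv2.resize(a,(380,400)),cv2.resize(b,(420,400))]))
E
```

```text
time_s: 11.55
eef_pos: [552.0, -155.7, 269.1]
ee_rot: [0.19, 0.702, 0.657, -0.2]
force: [-0.4, 0.3, -1.6]
grip_width: 0.256
grip_force: 58.8
time_s: 12.35
eef_pos: [551.9, -154.9, 266.8]
ee_rot: [0.188, 0.701, 0.657, -0.201]
force: [0.4, 0.8, -1.5]
grip_width: 0.262
grip_force: 58.8
[-151.5   -0.5  312.6]
[ 35.1  -0.5 196. ]
[-109.4   -0.5  266.8] [ 0.848 -0.    -0.53 ] [-0.24  0.39  1.39 -0.57  1.29 -0.04] [ 0.4  0.8 -1.5]
```

View pics/p5.png

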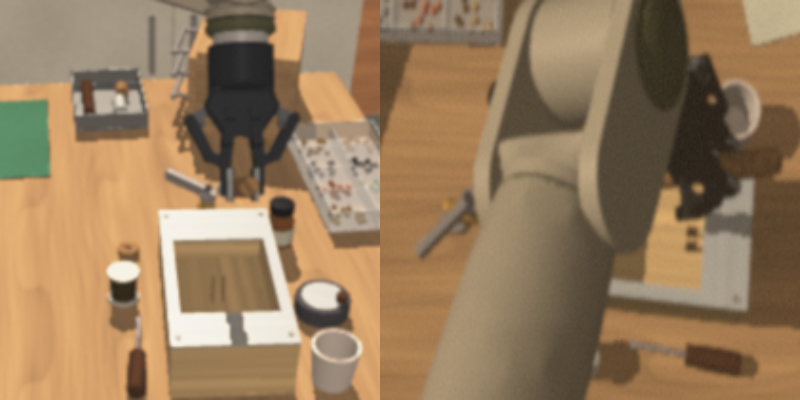

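The side view (left) shows the case empty with its battens at (215,290), the handle in the gripper well above it at (245,185), the lever still half open at (190,185), and all bystanders in place.

```bash
python3 -c "
from rig import *
print(finish_job())"
```

```text
the job is handed in; nothing more can be done
None
```

I set the valve lever to half open (about 45°), then drew the handle out diagonally with no sign of contact; it is held still with its lower end about 108 mm above the case's top, the other things on the bench are undisturbed, and I handed the job in at about 12.5 s, though no verdict came back.

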